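# Draw the guarded bolt with the hooked rod

## Task

The notcher's locking bolt sits deep inside its mesh guard, where no hand may go. Take the hooked rod, reach in through the open mouth, hook the bolt's upright pin and draw the bolt fully out to its stop; then lay the rod back flat on the rubber mat. Only the rod may touch the notcher or its guard, and leave everything else on the bench where it is.

Things in the scene. Friction and masses are not known exactly. Their poses are not given: they have to be found in the camera images.
- bolt (a joint): locking bolt of the notcher, sliding along the guard tunnel's length: 0 m = fully in (locked), 0.055 m = fully drawn out against its stop, towards the tunnel's mouth. Starts between 0 and 0.010. Friction of about 3 N; no spring: it stays where it is left.
- bolt_pin (a point): axis of the bolt's upright steel pin (12 mm diameter, rising from the 16 mm bolt bar), 50 mm above the bench. Free pin from 28 to 68 mm above the bench, then a 16 mm ball, top at 84 mm. On the tunnel's centre line, 135 mm in from the mouth when locked, 80 mm when fully drawn; moves with the bolt. Axes as the guard's.
- guard: bench notcher (green head, yellow cap, 165 mm tall) with a mesh guard tunnel, fixed. Origin: on the bench, middle of the tunnel's open mouth; +x runs level into the tunnel. Tunnel 200 mm long to the head's face, 150 wide (140 inside), 105 high (roof underside at 100), floor plate 8 thick; only the mouth is open. A keeper 34 wide, 32 high stands 171 to 185 from the mouth. Includes the bolt.
- hook: hooked rod, about 0.24 kg: square aluminium handle 120 x 24 x 24 mm, 6 mm steel rod from its front end, turning square to one side at its end. Origin: centre of the handle's underside; +x along the rod, z up. Rod axis 12 mm above the underside, to 250 mm from the origin; there the leg turns to -y, 32 mm along its axis. Centre of mass about 33 mm ahead of the origin, within the handle.
- hook_bend (a point): the rod's bend, where the axes of rod and leg meet: 250 mm ahead of the handle's centre, on the handle's centre line. Axes as the hook's.
- hook_tip (a point): end of the axis of the hook's leg, 32 mm to -y of the bend. Axes as the hook's.
- hook_butt (a point): rear end of the handle, centre of its end face, 60 mm behind the handle's centre. Axes as the hook's.
- mat: black rubber mat fixed flat on the bench, 380 (x) x 150 (y) x 4 mm thick, on which the hooked rod lies at the start. Origin: centre of its underside; x along its length.
- square: steel try square lying flat, blade 150 mm; a loose bystander, not to be disturbed. Origin: centre of its underside.
- bracket: bent sheet-steel angle bracket, 70 x 50 x 64 mm; a loose bystander, not to be disturbed. Origin: centre of its underside.
- oil: grey oil can, 56 mm across, 130 mm tall; a loose bystander, not to be disturbed. Origin: centre of its underside.
- sander: cork sanding block, 90 x 45 x 30 mm; a loose bystander, not to be disturbed. Origin: centre of its underside.
- tape: roll of paper tape lying flat, 90 mm across; a loose bystander, not to be disturbed. Origin: centre of its underside.
- hammer: hammer lying flat; a loose bystander, not to be disturbed. Origin: centre of its underside.
- channel: folded steel U channel, 120 x 50 x 33 mm; a loose bystander, not to be disturbed. Origin: centre of its underside.

How it is judged:
By the outcome, as a careful person would: the job done as asked, in the order asked, and still so for the second after the job is handed in, with the robot touching nothing.
It also fails if it takes over 64 s, if anything falls off the work surface, if the arm or the gripper's body presses on something with over 40 N, if the wrist force passes 120 N, or if a joint passes its speed limit or range.

## Robot

A 7-joint arm with a two-finger parallel gripper is mounted at the origin on the work surface. World frame = base frame: x ahead of the robot, y to its left, z up, the work surface at z = 0. Lengths are in mm, angles in rad, forces in N, time in s.
With the tool pointing down it reaches from about 425 to 1025 mm from the base axis. Payload 9.4 kg.
Tool frame: the origin (TCP) lies midway between the tips of the shut fingers; the grasp point (between the pads) lies 19 mm behind it; z points along the fingers, y is the direction in which the jaws open and shut (so a half turn about z gives the same grasp; the last joint's range is limited). The gripper opens to 85 mm and grips with 20 to 120 N. Pads are 22 mm wide; open, the fingers measure 114 mm over their backs; the gripper's body (76 mm by 85 mm) begins 54 mm behind the grasp point. The pads swing forward as they close: fully open they stand 13 mm farther back than shut.
Start: joints at [-1.383, 0.599, -0.003, 1.599, 0.002, 0.943, -0.08], TCP at [189.748, 699.728, 231.275] pointing down, gripper open.
Joint ranges: [-2.57, 2.57], [-0.35, 1.97], [-1.29, 1.29], [0.11, 2.56], [-1.05, 4.19], [0.11, 1.86], [-2.63, 2.63]. Speed limits (rad/s): [2.22, 2.22, 3.01, 3.01, 3.14, 3.14, 3.14].

## Interface

Orientations are given as [roll, pitch, yaw] about the fixed x, y, z axes, in that order (R = Rz(yaw) Ry(pitch) Rx(roll)).
In Python, from workcell import robot, cams, order gives the robot as it stands.
- The arm moves only by the tool move_arm, never from a script. Its argument "moves" is a list of rows, each an object with "fingers": the closure, from -1 (fully open) to 1 (shut); "travel": the shift along the tool's x, y, z in m, a list of three; "turn": the turn, a rotation vector about the tool's x, y, z in degrees, a list of three. In form: [{"fingers": fingers, "travel": [x, y, z], "turn": [wx, wy, wz]}, ...]. A call has 1 to 12 rows; each row shifts and turns the commanded pose from where the row before left it, along the tool's axes as they then stand; what a row does not reach is not made up. A row lasts 1/8 s, in which the tool goes at most 62.5 mm and 10.7 degrees, less where a joint would pass 70% of its speed; a pose out of reach is approached as far as the arm can. A call is refused whole if a number of a shift passes 0.0625 or a number of a turn 10.7, either way. A call with a gripper value outside its range is refused whole. The fingers move at their own pace and stop on an object; "newtons" is the grip in N (left out, the last holds). Time passes only in rows, so rows that do not move let the fingers close. It gives the time, the measured TCP pose, the force and the opening at its end, in the units of the state.
- robot.get_state(): the state, without advancing time (a new reading comes with each control period).
- cams.grab_frame(name): name is "side" or "top" or "wrist"; returns a dict with "pixels" (400x640x3 uint8, red, green, blue), "intrinsics" (3x3 intrinsics, pixels), "world_from_camera" (4x4, takes a point from camera to world coordinates). Camera axes: x right, y down, z forward; pixel columns grow to the right and rows downward; lengths in mm; the calibration is good to about 2 mm. The wrist camera is an equidistant fisheye: a pixel r from the principal point sees the ray r / f radians off the axis. A picture is of the moment at which its call begins. There is no depth.
- order.hand_in(): hands the job in, once; it reports no verdict.
The state is a dict: "t": time; "qpos": joint angles; "joint_velocities": joint speeds; "tau": joint torques, N m; "eef_pos": TCP position; "orientation": TCP orientation; "force": force on the tool from outside, world axes, zero at the start; "torque": the same for the moment, N m; "gripper_width": opening from 0.0 (shut) to 1.0 (fully open).
Only numpy, scipy, OpenCV 4.12 (cv2) and the standard library are available. Lean on these libraries where they do the work, as an engineer would, in place of code of your own. Each camera call takes 0.05 s, during which the arm holds its last target.

## Working session

There is one attempt and no reset: what is moved stays moved. The work goes in short steps, Python scripts to look and compute and a tool call to move; the robot and the scene stay as the last step left them, time stands still between calls to the robot, and variables do not carry over. Pictures are saved under pics/ and viewed, and the job is handed in when it is done.

Besides the shell and the picture viewer there is one more tool, called as a command line: name --argument value ..., lists and objects as JSON in quotes. move_arm: Moves the arm, as the interface text tells. Its arguments: {"type":"object","properties":{"moves":{"type":"array"},"newtons":{"type":"number"}},"required":["moves"]}

```bash
ls; mkdir -p pics; python3 - <<'E'
from workcell import robot,cams
import cv2,numpy as np
print(robot.get_state())
for n in ["side","top","wrist"]:
    f=cams.grab_frame(n); cv2.imwrite(f"pics/{n}0.png",f["pixels"][:,:,::-1]); print(n,f["intrinsics"],f["world_from_camera"].round(3))
E
```

```text
pics
{'t': 0.0, 'qpos': array([-1.38269832,  0.60009756, -0.00255923,  1.60013778,  0.00179703,
        0.94285936, -0.07981645]), 'joint_velocities': array([-0.00032973, -0.00020906,  0.0009516 , -0.00019959, -0.00150476,
       -0.00053301,  0.00034181]), 'tau': array([ 5.54654871e-04, -7.76447868e+01,  1.56488568e+00, -2.58012664e+01,
        1.22635197e-02,  9.05921683e-03, -1.01599190e-05]), 'eef_pos': array([189.62676384, 699.28264997, 230.4338002 ]), 'orientation': array([-3.14009827e+00,  1.26945672e-04,  2.87684826e+00]), 'force': array([-0.35952449, -0.77434208, -0.16175852]), 'torque': array([ 0.01138495, -0.01968057,  0.01072421]), 'gripper_width': 0.9986202703604532}
side [[436.22590731   0.         316.47943692]
 [  0.         436.22590731 205.98628908]
 [  0.           0.           1.        ]] [[ 7.480000e-01 -4.720000e-01  4.670000e-01 -8.427900e+01]
 [-6.640000e-01 -5.290000e-01  5.280000e-01 -9.245300e+02]
 [-2.000000e-03 -7.050000e-01 -7.090000e-01  1.128821e+03]
 [ 0.000000e+00  0.000000e+00  0.000000e+00  1.000000e+00]]
top [[461.27860769   0.         320.9046865 ]
 [  0.         461.27860769 204.39785145]
 [  0.           0.           1.        ]] [[-8.900000e-02 -9.720000e-01  2.180000e-01  2.995000e+02]
 [-9.960000e-01  8.700000e-02 -1.700000e-02 -1.320050e+02]
 [-2.000000e-03 -2.180000e-01 -9.760000e-01  1.440722e+03]
 [ 0.000000e+00  0.000000e+00  0.000000e+00  1.000000e+00]]
wrist [[309.70691629   0.         316.47865106]
 [  0.         309.70691629 198.64106641]
 [  0.           0.           1.        ]] [[ 2.63000e-01  9.22000e-01  2.85000e-01  1.18230e+02]
 [ 9.65000e-01 -2.50000e-01 -7.90000e-02  7.18125e+02]
 [-1.00000e-03  2.96000e-01 -9.55000e-01  3.72964e+02]
 [ 0.00000e+00  0.00000e+00  0.00000e+00  1.00000e+00]]
```

View pics/side0.png

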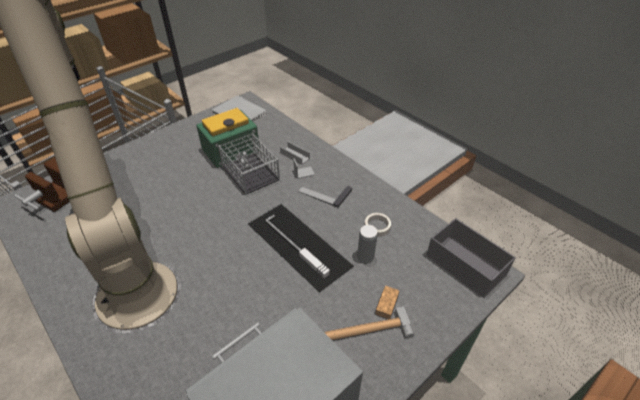

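View pics/top0.png

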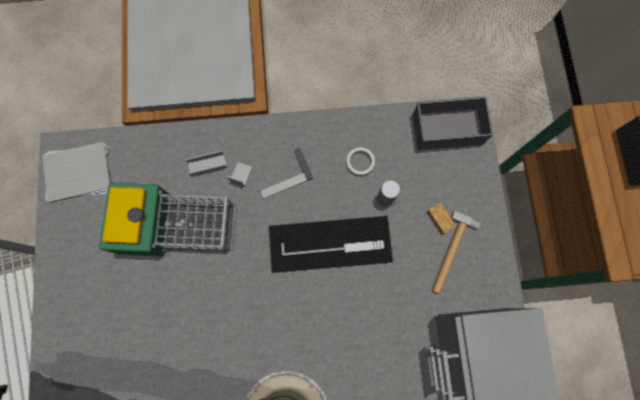

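View pics/wrist0.png

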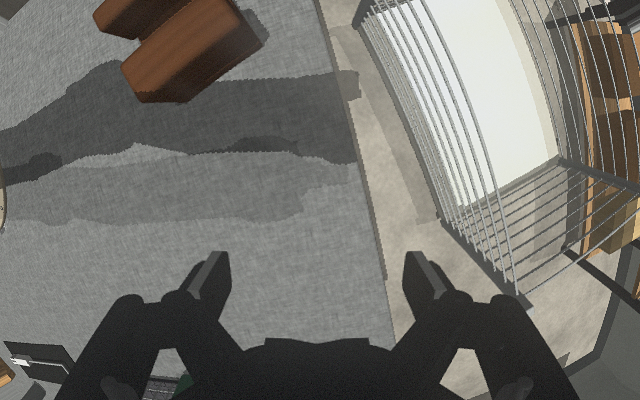

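```bash
python3 - <<'E'
import cv2
t=cv2.imread("pics/top0.png");s=cv2.imread("pics/side0.png")
cv2.imwrite("pics/t_hook.png",cv2.resize(t[210:280,260:400],None,fx=5.7,fy=5.7,interpolation=cv2.INTER_CUBIC))
cv2.imwrite("pics/t_guard.png",cv2.resize(t[170:265,95:245],None,fx=5.3,fy=5.3,interpolation=cv2.INTER_CUBIC))
cv2.imwrite("pics/s_guard.png",cv2.resize(s[100:200,190:290],None,fx=6,fy=6,interpolation=cv2.INTER_CUBIC))
cv2.imwrite("pics/s_hook.png",cv2.resize(s[200:290,245:355],None,fx=6,fy=6,interpolation=cv2.INTER_CUBIC))
E
```

```text
(no output)
```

View pics/t_hook.png

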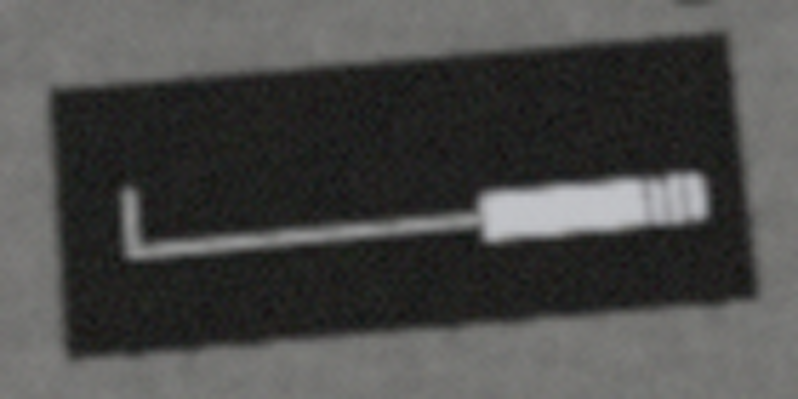

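View pics/t_guard.png

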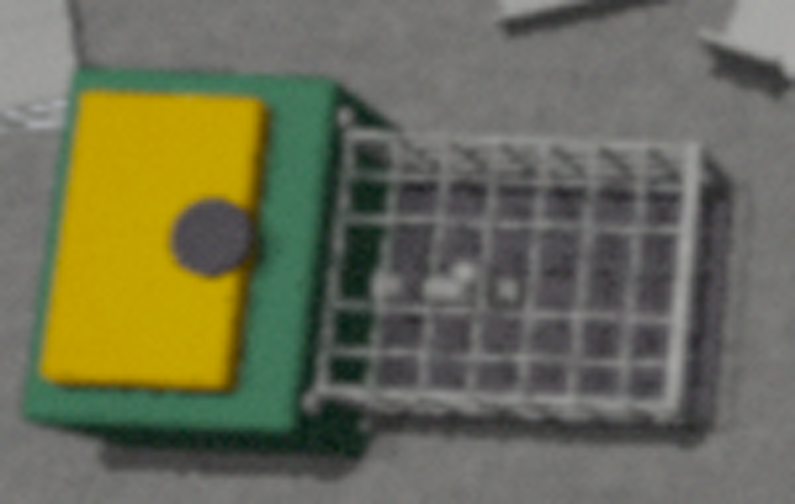

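View pics/s_guard.png

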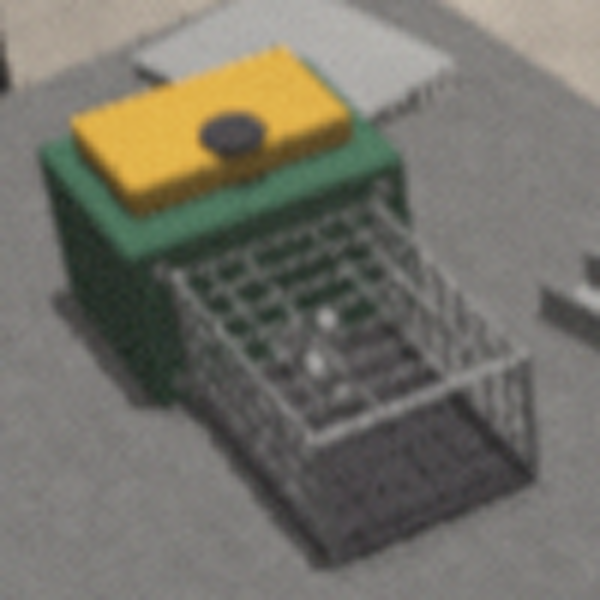

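View pics/s_hook.png

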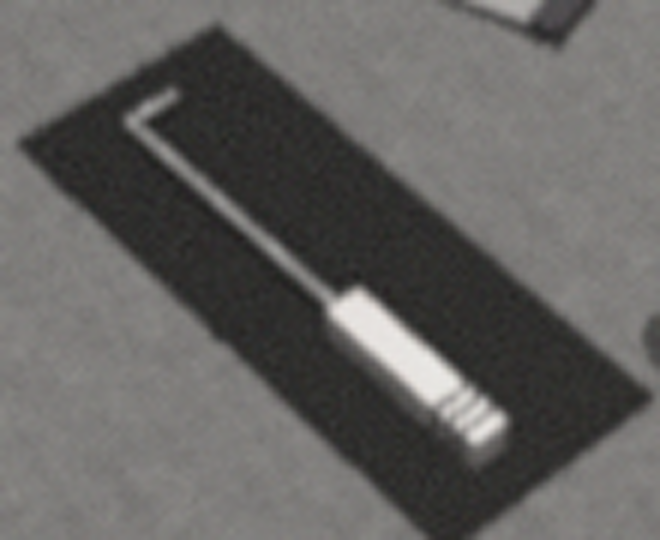

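```bash
cat > h.py <<'E'
from workcell import robot,cams
import cv2,numpy as np
np.set_printoptions(precision=1,suppress=True)
F={n:cams.grab_frame(n) for n in("side","top")}
def ray(n,u,v):
    f=F[n];K=np.array(f["intrinsics"]);M=np.array(f["world_from_camera"])
    d=M[:3,:3]@np.linalg.solve(K,[u,v,1.]);return M[:3,3],d/np.linalg.norm(d)
def pl(n,u,v,z):
    o,d=ray(n,u,v);return o+d*(z-o[2])/d[2]
def tri(a,b):
    o1,d1=ray("top",*a);o2,d2=ray("side",*b)
    A=np.c_[d1,-d2];s=np.linalg.lstsq(A,o2-o1,rcond=None)[0]
    p,q=o1+d1*s[0],o2+d2*s[1];return (p+q)/2,np.linalg.norm(p-q)
def proj(n,p):
    f=F[n];M=np.linalg.inv(f["world_from_camera"]);c=M[:3,:3]@p+M[:3,3];q=np.array(f["intrinsics"])@c;return q[:2]/q[2]
def c(x,y,s,ox,oy): return ((x+.5)/s-.5+ox,(y+.5)/s-.5+oy)
E
python3 - <<'E'
from h import *
th=lambda x,y:c(x,y,5.7,260,210)
tg=lambda x,y:c(x,y,5.3,95,170)
sg=lambda x,y:c(x,y,6,190,100)
sh=lambda x,y:c(x,y,6,245,200)
print("bend",tri(th(131,251),sh(131,121)),"tip",tri(th(130,186),sh(178,94)))
print("bend pl",pl("top",*th(131,251),16),pl("side",*sh(131,121),16))
print("tip pl",pl("top",*th(130,186),16),pl("side",*sh(178,94),16))
print("rod-handle",pl("top",*th(480,218),16),pl("side",*sh(333,305),16))
for p in[(480,193),(484,243),(706,173),(708,222)]:print("hand top",pl("top",*th(*p),28))
for p in[(362,287),(330,305),(508,420),(480,445)]:print("hand side",pl("side",*sh(*p),28))
for p in[(52,90),(727,33),(757,297),(70,357)]:print("mat",pl("top",*th(*p),4))
for p in[(218,22),(22,145),(652,397)]:print("mat side",pl("side",*sh(*p),4))
print("mouth roof R",tri(tg(693,147),sg(525,350)),"L",tri(tg(675,404),sg(315,438)))
print("rear roof R",tri(tg(349,135),sg(383,190)),"L",tri(tg(318,398),sg(165,272)))
print("mouth floor side",pl("side",*sg(535,480),0),pl("side",*sg(325,568),0))
for a in[(385,285),(440,288),(463,270),(507,290)]:
  for b in[(327,318),(315,360)]: print(a,b,tri(tg(*a),sg(*b)))
E
```

```text
bend (array([474.1, -25.8,  12.1]), np.float64(3.0361417073891563)) tip (array([508.8, -27.3,  12.3]), np.float64(1.0678931682202293))
bend pl [472.3 -25.4  16. ] [473.5 -29.5  16. ]
tip pl [507.7 -27.3  16. ] [507.3 -30.5  16. ]
rod-handle [ 473.3 -215.7   16. ] [ 473.  -212.6   16. ]
hand top [ 485.3 -216.3   28. ]
hand top [ 458.2 -215.8   28. ]
hand top [ 485.3 -339.2   28. ]
hand top [ 458.8 -337.1   28. ]
hand side [ 486.8 -221.2   28. ]
hand side [ 465.8 -219.2   28. ]
hand side [ 485.6 -339.    28. ]
hand side [ 464.1 -341.1   28. ]
mat [566.8  12.8   4. ]
mat [ 565.4 -363.7    4. ]
mat [ 418.4 -362.3    4. ]
mat [419.3  12.5   4. ]
mat side [569.1  11.    4. ]
mat side [420.6   7.1   4. ]
mat side [ 565.6 -366.2    4. ]
mouth roof R (array([645.9, 124.8, 105.5]), np.float64(4.306676299254781)) L (array([500.9, 141.1, 106.8]), np.float64(2.9736466330818137))
rear roof R (array([671. , 313.6, 112.6]), np.float64(10.711688609106865)) L (array([520.8, 335.2, 110.2]), np.float64(2.1748861029861266))
mouth floor side [646.1 122.5   0. ] [497.  144.8   0. ]
(385, 285) (327, 318) (array([606.8, 315.5,  36.9]), np.float64(26.868441455802834))
(385, 285) (315, 360) (array([611.1, 334.4, -11.5]), np.float64(13.42401054497279))
(440, 288) (327, 318) (array([590.7, 276.4,  69.3]), np.float64(16.098412310202903))
(440, 288) (315, 360) (array([594.2, 293.1,  23.9]), np.float64(2.713317833496091))
(463, 270) (327, 318) (array([591.8, 263.9,  77.7]), np.float64(1.7912753593183472))
(463, 270) (315, 360) (array([595. , 279.7,  33.6]), np.float64(11.946993488419318))
(507, 290) (327, 318) (array([572.6, 231.2, 106.8]), np.float64(2.8117804848060524))
(507, 290) (315, 360) (array([575.1, 245.5,  64.8]), np.float64(10.501734645530089))
```

move_arm --moves '[{"fingers": -1,"travel": [0,0,-0.014],"turn": [0,0,10.7]},{"fingers": -1,"travel": [0,0,-0.014],"turn": [0,0,10.7]},{"fingers": -1,"travel": [0,0,-0.014],"turn": [0,0,10.7]},{"fingers": -1,"travel": [0,0,-0.014],"turn": [0,0,10.7]},{"fingers": -1,"travel": [0,0,-0.014],"turn": [0,0,10.7]},{"fingers": -1,"travel": [0,0,-0.014],"turn": [0,0,10.7]},{"fingers": -1,"travel": [0,0,-0.014],"turn": [0,0,10.6]},{"fingers": -1,"travel": [0,0,0],"turn": [0,0,0]}]'

```text
t: 1.25
eef_pos: [189.6, 700.2, 330.1]
orientation: [3.141, -0.001, 1.573]
force: [0.4, -0.1, -0.4]
gripper_width: 0.998
```

move_arm --moves '[{"fingers": -1,"travel": [-0.048,0.032,0],"turn": [0,0,0]},{"fingers": -1,"travel": [-0.048,0.032,0],"turn": [0,0,0]},{"fingers": -1,"travel": [-0.048,0.032,0],"turn": [0,0,0]},{"fingers": -1,"travel": [-0.048,0.032,0],"turn": [0,0,0]},{"fingers": -1,"travel": [-0.048,0.032,0],"turn": [0,0,0]},{"fingers": -1,"travel": [-0.048,0.032,0],"turn": [0,0,0]},{"fingers": -1,"travel": [-0.048,0.032,0],"turn": [0,0,0]},{"fingers": -1,"travel": [-0.048,0.032,0],"turn": [0,0,0]},{"fingers": -1,"travel": [-0.048,0.032,0],"turn": [0,0,0]},{"fingers": -1,"travel": [-0.048,0.032,0],"turn": [0,0,0]},{"fingers": -1,"travel": [-0.048,0.032,0],"turn": [0,0,0]},{"fingers": -1,"travel": [-0.042,0.028,0],"turn": [0,0,0]}]'

```text
t: 2.75
eef_pos: [570.7, 127.8, 328.8]
orientation: [-3.141, 0.0, 1.576]
force: [0.6, -0.4, -0.3]
gripper_width: 1.003
```

move_arm --moves '[{"fingers": -1,"travel": [0,0,0],"turn": [0,0,0]},{"fingers": -1,"travel": [0,0,0],"turn": [0,0,0]}]'

```text
t: 3.0
eef_pos: [569.5, 130.2, 328.6]
orientation: [-3.14, -0.0, 1.574]
force: [-0.5, -0.0, -1.3]
gripper_width: 1.0
```

```bash
python3 - <<'E'
from workcell import robot,cams
import cv2,numpy as np,pickle
f=cams.grab_frame("wrist"); pickle.dump(f,open("w1.pkl","wb"))
cv2.imwrite("pics/w1.png",cv2.resize(f["pixels"][:,:,::-1],(800,500)));print(f["world_from_camera"].round(3))
E
```

```text
[[ 1.00000e+00  2.00000e-03 -0.00000e+00  5.70695e+02]
 [ 2.00000e-03 -9.55000e-01 -2.95000e-01  2.04507e+02]
 [-1.00000e-03  2.95000e-01 -9.55000e-01  4.71093e+02]
 [ 0.00000e+00  0.00000e+00  0.00000e+00  1.00000e+00]]
```

View pics/w1.png

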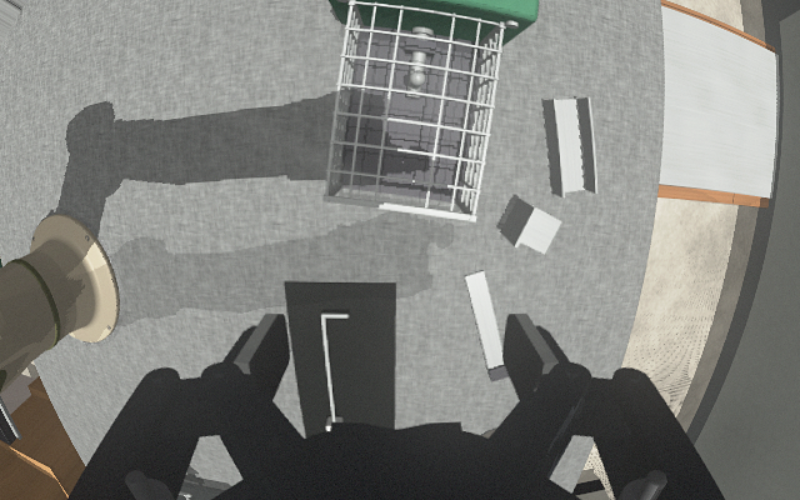

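```bash
python3 - <<'E'
import cv2,pickle
f=pickle.load(open("w1.pkl","rb"));p=f["pixels"][:,:,::-1]
cv2.imwrite("pics/w1g.png",cv2.resize(p[0:190,250:440],(570,570),interpolation=cv2.INTER_CUBIC))
cv2.imwrite("pics/w1h.png",cv2.resize(p[220:350,220:330],None,fx=4,fy=4,interpolation=cv2.INTER_CUBIC))
E
```

```text
(no output)
```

View pics/w1g.png

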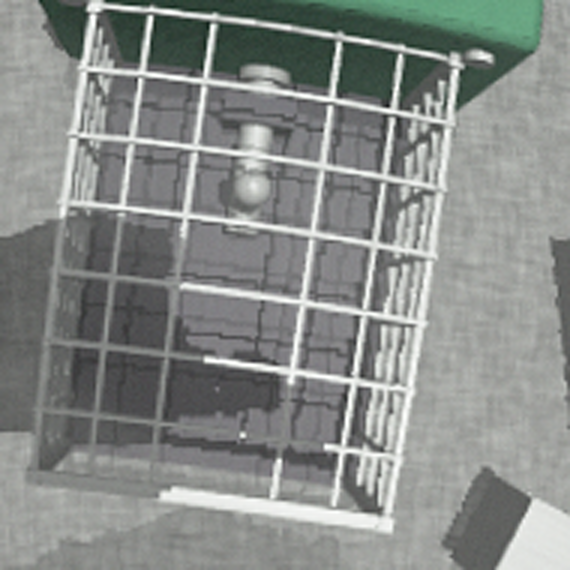

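View pics/w1h.png

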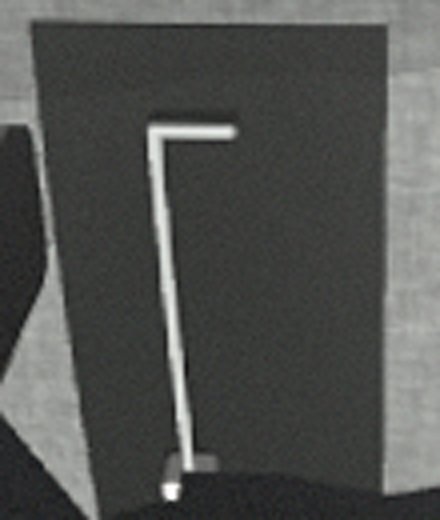

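```bash
cat >> h.py <<'E'
def wpl(f,u,v,z):
    K=np.array(f["intrinsics"]);M=np.array(f["world_from_camera"])
    a,b=(u-K[0,2])/K[0,0],(v-K[1,2])/K[1,1];r=np.hypot(a,b);s=np.sin(r)/r if r>0 else 1
    d=M[:3,:3]@[a*s,b*s,np.cos(r)];o=M[:3,3];return o+d*(z-o[2])/d[2]
E
python3 - <<'E'
from h import *
import pickle
f=pickle.load(open("w1.pkl","rb"))
g=lambda x,y:c(x,y,3,250,0)
for n,p,z in[("mL",(33,478),102),("mR",(391,525),102),("rL",(93,8),103),("rR",(456,62),103),("ball",(252,187),76),
 ("barA front",(270,497),103),("barA rear",(340,38),103),("barB front",(150,485),103),("barB rear",(214,20),103),("barC f",(93,480),103),("barC r",(152,12),103),("barD f",(338,505),103),("barD r",(401,48),103)]: print(n,wpl(f,*g(*p),z))
h=lambda x,y:c(x,y,4,220,220)
for n,p,z in[("bend",(155,132),16),("tip",(237,132),16),("rodend",(188,468),16)]:print(n,wpl(f,*h(*p),z))
E
```

```text
mL [502.5 140.9 102. ]
mR [649.2 121.7 102. ]
rL [527.8 333.3 103. ]
rR [672.2 314.5 103. ]
ball [591.7 261.   76. ]
barA front [598.6 133.  103. ]
barA rear [625.  320.9 103. ]
barB front [550.3 137.8 103. ]
barB rear [575.4 327.  103. ]
barC f [527.3 140.  103. ]
barC r [551.1 330.7 103. ]
barD f [626.5 130.  103. ]
barD r [649.6 318.4 103. ]
bend [474.1 -30.4  16. ]
tip [508.7 -29.6  16. ]
rodend [ 473.7 -218.9   16. ]
```

move_arm --moves '[{"fingers": -1,"travel": [-0.048,-0.012,0.022],"turn": [0,0,0.2]},{"fingers": -1,"travel": [-0.048,-0.012,0.022],"turn": [0,0,0]},{"fingers": -1,"travel": [-0.048,-0.012,0.022],"turn": [0,0,0]},{"fingers": -1,"travel": [-0.048,-0.012,0.022],"turn": [0,0,0]},{"fingers": -1,"travel": [-0.048,-0.012,0.022],"turn": [0,0,0]},{"fingers": -1,"travel": [-0.048,-0.012,0.022],"turn": [0,0,0]},{"fingers": -1,"travel": [-0.048,-0.012,0.022],"turn": [0,0,0]},{"fingers": -1,"travel": [-0.048,-0.012,0.022],"turn": [0,0,0]},{"fingers": -0.4,"travel": [0,0,0],"turn": [0,0,0]},{"fingers": -0.4,"travel": [0,0,0],"turn": [0,0,0]}]'

```text
t: 4.4
eef_pos: [473.4, -252.7, 153.3]
orientation: [-3.141, -0.001, 1.569]
force: [0.1, 0.0, -0.4]
gripper_width: 0.7
```

```bash
python3 - <<'E'
from workcell import robot,cams
import cv2,numpy as np,pickle
f=cams.grab_frame("wrist"); pickle.dump(f,open("w2.pkl","wb"));s=robot.get_state();print(s["eef_pos"],s["orientation"],s["gripper_width"])
cv2.imwrite("pics/w2.png",f["pixels"][:,:,::-1])
E
```

```text
[ 473.86849302 -252.20928036  153.53148058] [ 3.14109948e+00 -6.39366234e-04  1.57049382e+00] 0.7003031627012803
```

View pics/w2.png

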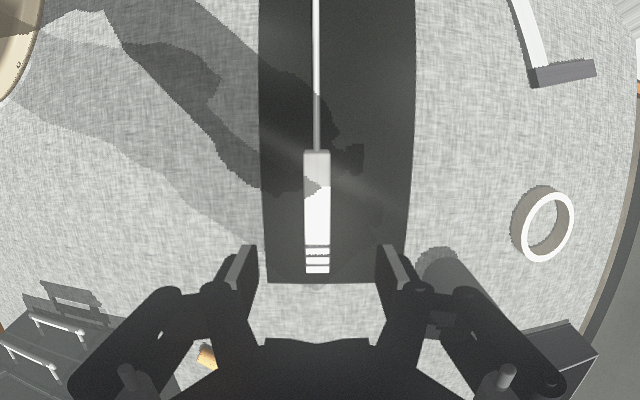

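```bash
python3 - <<'E'
from h import *
import pickle
f=pickle.load(open("w2.pkl","rb"))
print(pl("top",391,188,130),pl("side",369,231,130))
print("handle front",wpl(f,303.5,150,28),wpl(f,330,150,28),"rear",wpl(f,305,272,28),wpl(f,329,272,28))
E
```

```text
[ 622.4 -364.5  130. ] [ 622.1 -367.4  130. ]
handle front [ 463.5 -216.8   28. ] [ 486.6 -216.9   28. ] rear [ 463.1 -337.7   28. ] [ 487.  -337.7   28. ]
```

move_arm --moves '[{"fingers": -0.4,"travel": [0,0.001,0.03],"turn": [0,0,0]},{"fingers": -0.4,"travel": [0,0,0.03],"turn": [0,0,0]},{"fingers": -0.4,"travel": [0,0,0.03],"turn": [0,0,0]},{"fingers": -0.4,"travel": [0,0,0.03],"turn": [0,0,0]},{"fingers": -0.4,"travel": [0,0,0.015],"turn": [0,0,0]},{"fingers": -0.4,"travel": [0,0,0.008],"turn": [0,0,0]},{"fingers": -0.4,"travel": [0,0,0],"turn": [0,0,0]}]'

```text
t: 5.42
eef_pos: [474.3, -253.7, 10.5]
orientation: [3.141, -0.0, 1.568]
force: [0.1, -0.0, 1.2]
gripper_width: 0.702
```

move_arm --moves '[{"fingers": 0.2,"travel": [0,0,0],"turn": [0,0,0]},{"fingers": 0.5,"travel": [0,0,0],"turn": [0,0,0]},{"fingers": 1,"travel": [0,0,0],"turn": [0,0,0]},{"fingers": 1,"travel": [0,0,0],"turn": [0,0,0]},{"fingers": 1,"travel": [0,0,0],"turn": [0,0,0]},{"fingers": 1,"travel": [0,0,0],"turn": [0,0,0]}]' --newtons 60

```text
t: 6.18
eef_pos: [474.4, -253.9, 11.2]
orientation: [3.14, 0.0, 1.568]
force: [-0.1, 0.0, 7.6]
gripper_width: 0.265
```

move_arm --moves '[{"fingers": 1,"travel": [0,0,-0.01],"turn": [0,0,0]},{"fingers": 1,"travel": [0,0,-0.02],"turn": [0,0,0]},{"fingers": 1,"travel": [0,0,-0.04],"turn": [0,0,0]},{"fingers": 1,"travel": [0,0,-0.04],"turn": [0,0,0]},{"fingers": 1,"travel": [0,0,0],"turn": [0,0,0]},{"fingers": 1,"travel": [0,0,0],"turn": [0,0,0]}]'

```text
t: 6.92
eef_pos: [474.0, -253.3, 120.3]
orientation: [3.141, -0.0, 1.568]
force: [0.4, -0.3, -3.2]
gripper_width: 0.265
```

```bash
python3 - <<'E'
from workcell import robot,cams
import cv2,numpy as np,pickle
f=cams.grab_frame("wrist"); pickle.dump(f,open("w3.pkl","wb"));s=robot.get_state();print(s["eef_pos"],s["orientation"],s["gripper_width"],s["force"])
cv2.imwrite("pics/w3.png",f["pixels"][:,:,::-1])
f=cams.grab_frame("side");cv2.imwrite("pics/s3.png",cv2.resize(f["pixels"][120:320,180:400,::-1],None,fx=3,fy=3))
E
```

```text
[ 473.67123033 -253.29152526  119.70605143] [-3.14069671e+00 -6.41667248e-04  1.56821096e+00] 0.2606030888122555 [-0.21529135  0.15486266 -2.07897295]
```

View pics/w3.png

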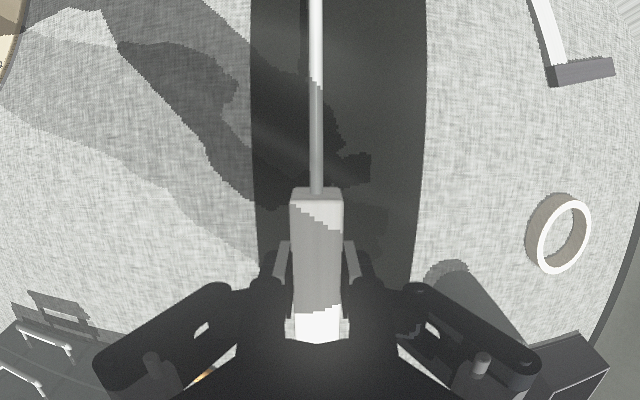

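View pics/s3.png

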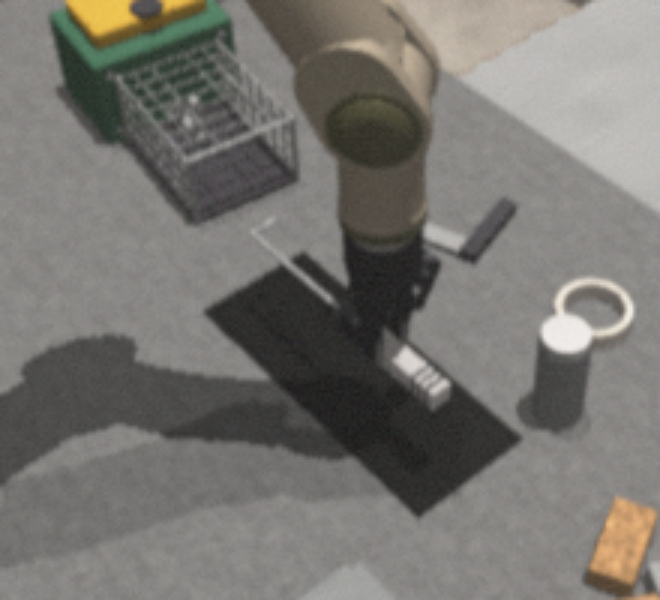

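```bash
python3 - <<'E'
from h import *
t=F["top"]["pixels"]
cv2.imwrite("pics/t4.png",cv2.resize(t[180:290,250:400,::-1],None,fx=5,fy=5,interpolation=cv2.INTER_CUBIC))
cv2.imwrite("pics/s4.png",cv2.resize(F["side"]["pixels"][180:270,250:350,::-1],None,fx=6,fy=6,interpolation=cv2.INTER_CUBIC))
E
```

```text
(no output)
```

View pics/t4.png

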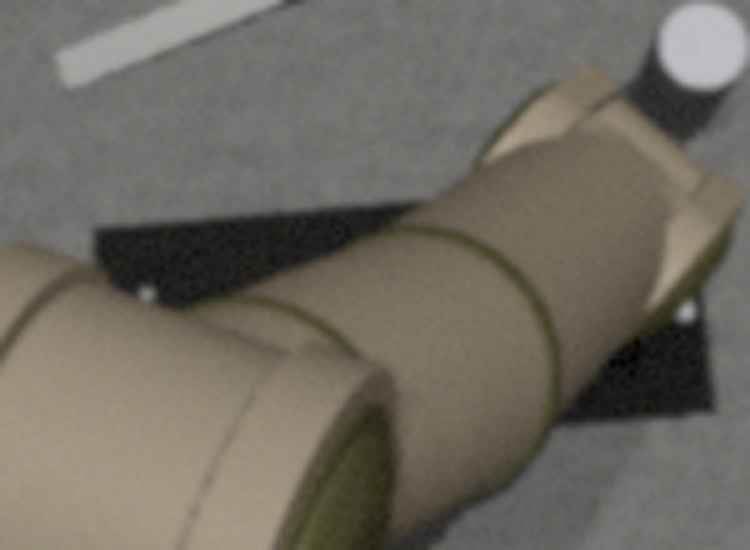

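View pics/s4.png

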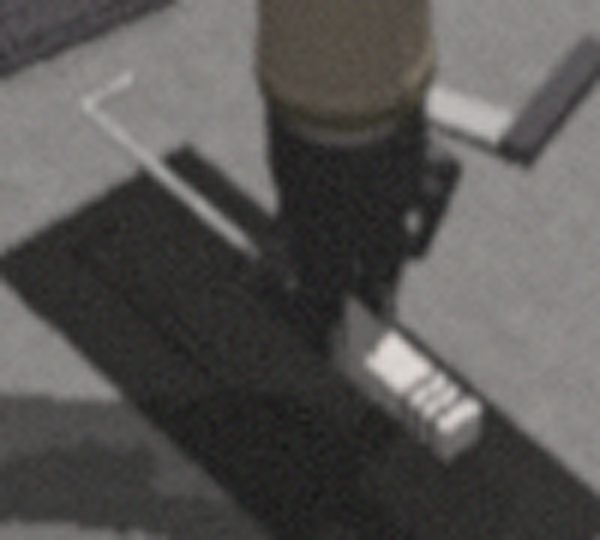

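```bash
python3 - <<'E'
from h import *
print(tri(c(148,290,5,250,180),c(129,76,6,250,180)))
for z in(115,120,125,130):print(z,"bend",pl("side",*c(87,104,6,250,180),z),"tip",pl("side",*c(130,75,6,250,180),z),"topface butt",pl("side",*c(480,405,6,250,180),z+12))
E
```

```text
(array([506. , -27.3, 125.9]), np.float64(0.34435953199869596))
115 bend [481.2 -20.1 115. ] tip [513.5 -17.3 115. ] topface butt [ 490.8 -332.1  127. ]
120 bend [478.4 -24.6 120. ] tip [510.5 -21.8 120. ] topface butt [ 487.9 -335.   132. ]
125 bend [475.6 -29.  125. ] tip [507.6 -26.3 125. ] topface butt [ 485.1 -338.   137. ]
130 bend [472.8 -33.5 130. ] tip [504.6 -30.7 130. ] topface butt [ 482.2 -340.9  142. ]
```

move_arm --moves '[{"fingers": 1,"travel": [0,0,0],"turn": [0,0,3.6]},{"fingers": 1,"travel": [0,0,0],"turn": [0,0,3.6]},{"fingers": 1,"travel": [0.025,0,0],"turn": [0,0,0]},{"fingers": 1,"travel": [0.045,0,0],"turn": [0,0,0]},{"fingers": 1,"travel": [0.045,0,0],"turn": [0,0,0]},{"fingers": 1,"travel": [0.025,0,0],"turn": [0,0,0]},{"fingers": 1,"travel": [0,0,0.025],"turn": [0,0,0]},{"fingers": 1,"travel": [0,0,0.03],"turn": [0,0,0]},{"fingers": 1,"travel": [0,0,0.02],"turn": [0,0,0]},{"fingers": 1,"travel": [0,0,0],"turn": [0,0,0]},{"fingers": 1,"travel": [0,0,0],"turn": [0,0,0]}]'

```text
t: 8.6
eef_pos: [492.1, -115.3, 45.6]
orientation: [3.142, 0.0, 1.442]
force: [-0.0, 0.8, -1.8]
gripper_width: 0.265
```

```bash
python3 - <<'E'
from h import *
import pickle
f=cams.grab_frame("wrist"); pickle.dump(f,open("w5.pkl","wb"));s=robot.get_state();print(s["eef_pos"],s["orientation"],s["gripper_width"],s["force"])
cv2.imwrite("pics/w5.png",f["pixels"][:,:,::-1])
cv2.imwrite("pics/s5.png",cv2.resize(F["side"]["pixels"][100:250,190:340,::-1],None,fx=4,fy=4,interpolation=cv2.INTER_CUBIC))
E
```

```text
[ 492.5 -115.1   46. ] [3.1 0.  1.4] 0.2637493338043317 [ 0.5  0.1 -2. ]
```

View pics/w5.png

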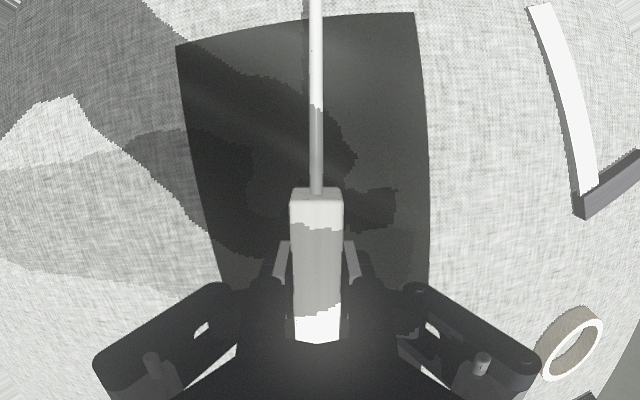

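View pics/s5.png

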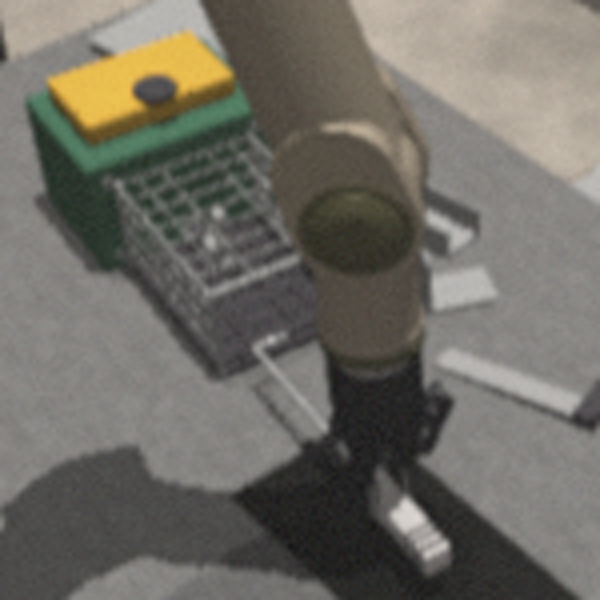

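```bash
python3 - <<'E'
from h import *
b=pl("side",*c(257,346,4,190,100),51.5);u=np.array([.1288,.9917]);v=np.array([.9917,-.1288]);d=b[:2]-[574.7,132];print(b,d@u,d@v)
E
```

```text
[522.9 107.   51.5] -31.51269757993284 -48.18805578697312
```

move_arm --moves '[{"fingers": 1,"travel": [0.02,0,0],"turn": [0,0,0]},{"fingers": 1,"travel": [0.025,0,0],"turn": [0,0,0]},{"fingers": 1,"travel": [0.025,0,0],"turn": [0,0,0]},{"fingers": 1,"travel": [0.02,0,0],"turn": [0,0,0]},{"fingers": 1,"travel": [0,0,0],"turn": [0,0,0]}]'

```text
t: 9.48
eef_pos: [503.9, -24.0, 45.5]
orientation: [3.141, -0.001, 1.445]
force: [-1.6, -0.8, -2.0]
gripper_width: 0.266
```

```bash
python3 - <<'E'
from h import *
s=robot.get_state();print(s["eef_pos"],s["orientation"],s["force"])
cv2.imwrite("pics/s6.png",cv2.resize(F["side"]["pixels"][110:220,200:300,::-1],None,fx=5.5,fy=5.5,interpolation=cv2.INTER_CUBIC))
cv2.imwrite("pics/t6.png",cv2.resize(F["top"]["pixels"][180:265,130:280,::-1],None,fx=5,fy=5,interpolation=cv2.INTER_CUBIC))
E
```

```text
[503.7 -26.1  45.6] [3.1 0.  1.4] [-0.4 -1.2 -1.5]
```

View pics/s6.png

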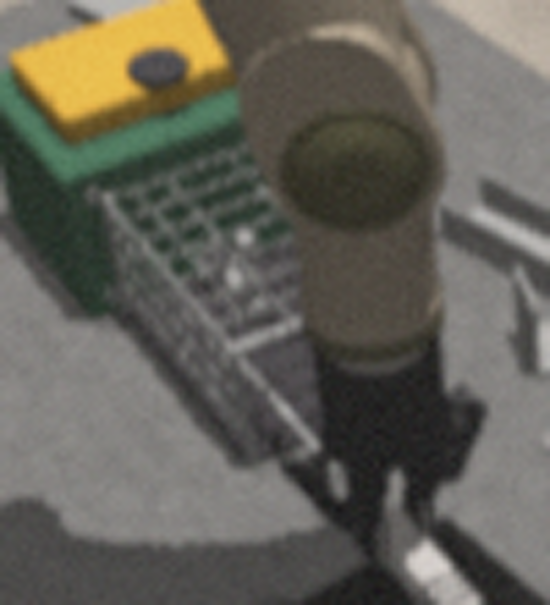

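View pics/t6.png

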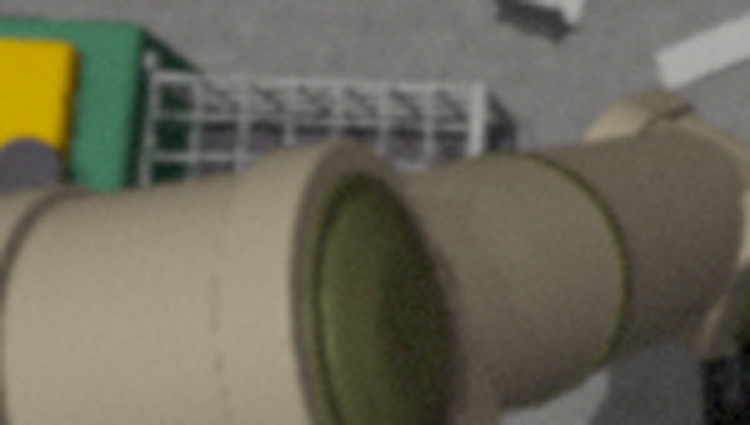

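move_arm --moves '[{"fingers": 1,"travel": [0.015,0,0],"turn": [0,0,0]},{"fingers": 1,"travel": [0.02,0,0],"turn": [0,0,0]},{"fingers": 1,"travel": [0.02,0,0],"turn": [0,0,0]},{"fingers": 1,"travel": [0.02,0,0],"turn": [0,0,0]},{"fingers": 1,"travel": [0.016,0,0],"turn": [0,0,0]},{"fingers": 1,"travel": [0,0,0],"turn": [0,0,0]},{"fingers": 1,"travel": [0,0,0],"turn": [0,0,0]}]'

```text
t: 10.45
eef_pos: [515.1, 63.8, 45.4]
orientation: [3.141, 0.001, 1.442]
force: [-0.4, 0.8, -2.1]
gripper_width: 0.264
```

```bash
python3 - <<'E'
from h import *
s=robot.get_state();print(s["eef_pos"],s["orientation"],s["force"])
cv2.imwrite("pics/s7.png",cv2.resize(F["side"]["pixels"][110:220,200:300,::-1],None,fx=5.5,fy=5.5,interpolation=cv2.INTER_CUBIC))
f=cams.grab_frame("wrist");cv2.imwrite("pics/w7.png",f["pixels"][:,:,::-1])
E
```

```text
[515.2  63.5  45.4] [3.1 0.  1.4] [ 0.7 -0.1 -2.2]
```

View pics/s7.png

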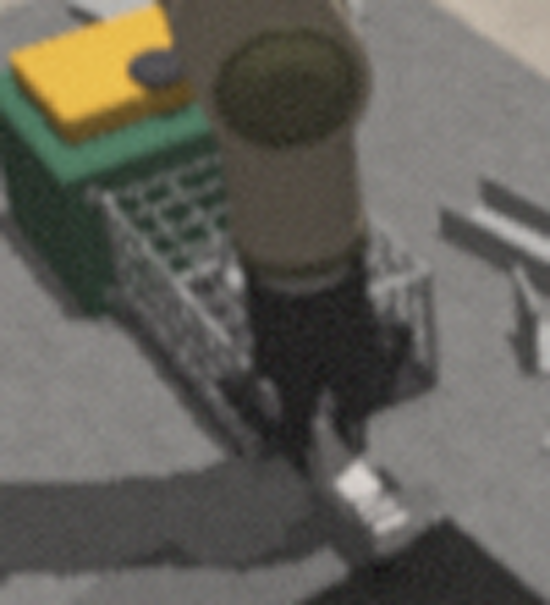

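View pics/w7.png

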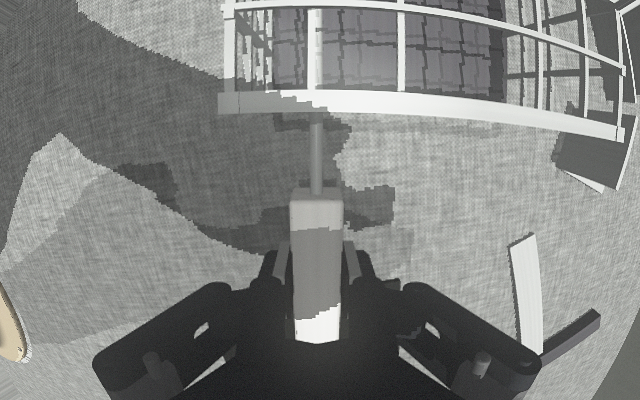

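move_arm --moves '[{"fingers": 1,"travel": [0,0.008,0],"turn": [0,0,0]},{"fingers": 1,"travel": [0,0.009,0],"turn": [0,0,0]},{"fingers": 1,"travel": [0,0.009,0],"turn": [0,0,0]},{"fingers": 1,"travel": [0,0.008,0],"turn": [0,0,0]},{"fingers": 1,"travel": [0,0,0],"turn": [0,0,0]}]'

```text
t: 11.22
eef_pos: [549.8, 60.1, 45.2]
orientation: [3.141, 0.0, 1.442]
force: [-0.4, -0.1, -2.7]
gripper_width: 0.267
```

```bash
python3 - <<'E'
from h import *
s=robot.get_state();print(s["eef_pos"],s["orientation"],s["force"],s["torque"])
cv2.imwrite("pics/t8.png",cv2.resize(F["top"]["pixels"][180:265,130:280,::-1],None,fx=5,fy=5,interpolation=cv2.INTER_CUBIC))
cv2.imwrite("pics/s8.png",cv2.resize(F["side"]["pixels"][110:220,200:300,::-1],None,fx=5.5,fy=5.5,interpolation=cv2.INTER_CUBIC))
E
```

```text
[548.7  60.2  45.2] [-3.1  0.   1.4] [-0.6 -0.4 -2.5] [-0.  0. -0.]
```

View pics/s8.png

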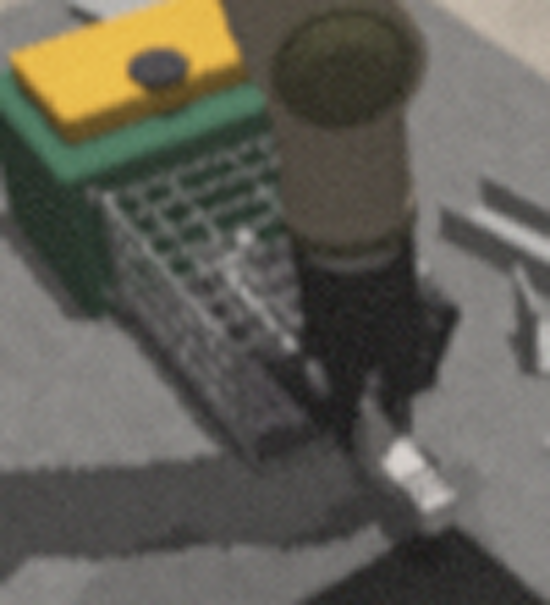

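View pics/t8.png

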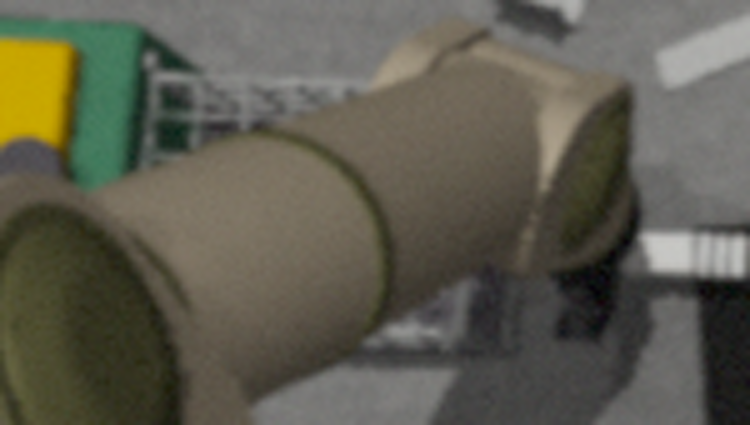

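move_arm --moves '[{"fingers": 1,"travel": [-0.006,0,0],"turn": [0,0,0]},{"fingers": 1,"travel": [-0.008,0,0],"turn": [0,0,0]},{"fingers": 1,"travel": [-0.008,0,0],"turn": [0,0,0]},{"fingers": 1,"travel": [-0.008,0,0],"turn": [0,0,0]}]'

```text
t: 11.82
eef_pos: [545.0, 30.2, 45.3]
orientation: [-3.141, -0.001, 1.443]
force: [1.3, 3.5, -1.5]
gripper_width: 0.268
```

```bash
python3 - <<'E'
from h import *
s=robot.get_state();print(s["eef_pos"],s["orientation"],s["force"],s["torque"])
cv2.imwrite("pics/s9.png",cv2.resize(F["side"]["pixels"][110:220,200:300,::-1],None,fx=5.5,fy=5.5,interpolation=cv2.INTER_CUBIC))
E
```

```text
[544.8  29.   45.4] [-3.1  0.   1.4] [-0.2  0.5 -2.7] [0.  0.1 0. ]
```

View pics/s9.png

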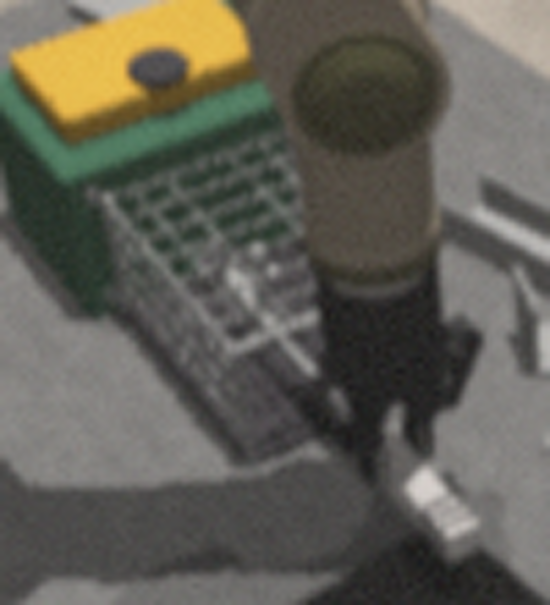

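move_arm --moves '[{"fingers": 1,"travel": [-0.008,0,0],"turn": [0,0,0]},{"fingers": 1,"travel": [-0.008,0,0],"turn": [0,0,0]},{"fingers": 1,"travel": [-0.006,0,0],"turn": [0,0,0]},{"fingers": 1,"travel": [-0.004,0,0],"turn": [0,0,0]}]'

```text
t: 12.42
eef_pos: [541.7, 4.1, 45.3]
orientation: [-3.142, 0.0, 1.442]
force: [0.8, 3.2, -2.3]
gripper_width: 0.268
```

move_arm --moves '[{"fingers": 1,"travel": [-0.003,0,0],"turn": [0,0,0]},{"fingers": 1,"travel": [-0.002,0,0],"turn": [0,0,0]}]'

```text
t: 12.68
eef_pos: [541.1, -0.5, 45.3]
orientation: [3.142, -0.0, 1.442]
force: [0.7, 3.6, -2.2]
gripper_width: 0.263
```

move_arm --moves '[{"fingers": 1,"travel": [-0.002,0,0],"turn": [0,0,0]},{"fingers": 1,"travel": [0,0,0],"turn": [0,0,0]}]'

```text
t: 12.92
eef_pos: [540.8, -2.6, 45.3]
orientation: [3.142, 0.0, 1.442]
force: [-0.2, 2.9, -1.0]
gripper_width: 0.263
```

move_arm --moves '[{"fingers": 1,"travel": [-0.002,0,0],"turn": [0,0,0]},{"fingers": 1,"travel": [0,0,0],"turn": [0,0,0]}]'

```text
t: 13.18
eef_pos: [540.7, -4.0, 45.3]
orientation: [3.142, -0.0, 1.443]
force: [1.2, 4.9, -1.1]
gripper_width: 0.267
```

move_arm --moves '[{"fingers": 1,"travel": [-0.002,0,0],"turn": [0,0,0]},{"fingers": 1,"travel": [0,0,0],"turn": [0,0,0]}]'

```text
t: 13.42
eef_pos: [540.8, -4.3, 45.3]
orientation: [-3.141, -0.002, 1.444]
force: [1.7, 10.0, -2.3]
gripper_width: 0.265
```

move_arm --moves '[{"fingers": 1,"travel": [-0.002,0,0],"turn": [0,0,0]},{"fingers": 1,"travel": [0,0,0],"turn": [0,0,0]}]'

```text
t: 13.68
eef_pos: [540.9, -4.6, 45.3]
orientation: [-3.141, -0.004, 1.445]
force: [2.1, 15.3, -2.1]
gripper_width: 0.268
```

move_arm --moves '[{"fingers": 1,"travel": [0.006,0,0],"turn": [0,0,0]},{"fingers": 1,"travel": [0.006,0,0],"turn": [0,0,0]},{"fingers": 1,"travel": [0,0,0],"turn": [0,0,0]}]'

```text
t: 14.05
eef_pos: [541.5, 3.5, 45.2]
orientation: [-3.142, 0.001, 1.442]
force: [-0.4, 0.6, -1.7]
gripper_width: 0.269
```

```bash
python3 - <<'E'
from h import *
s=robot.get_state();print(s["eef_pos"],s["orientation"],s["force"],s["torque"])
cv2.imwrite("pics/s10.png",cv2.resize(F["side"]["pixels"][110:220,200:300,::-1],None,fx=5.5,fy=5.5,interpolation=cv2.INTER_CUBIC))
E
```

```text
[541.5   3.1  45.3] [3.1 0.  1.4] [ 0.8  0.5 -2.4] [-0. -0. -0.]
```

View pics/s10.png

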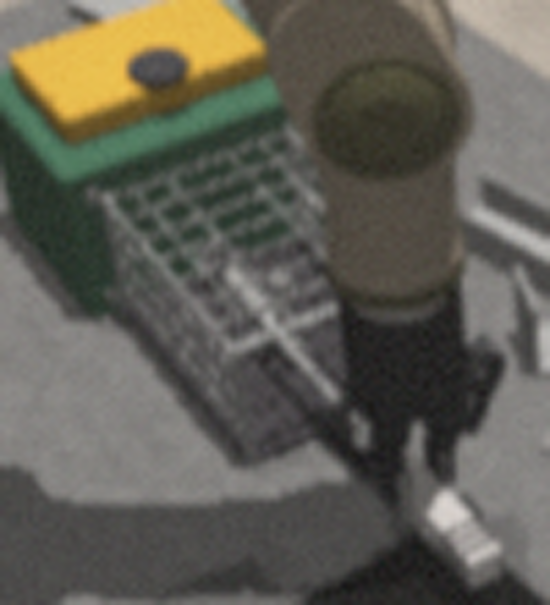

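move_arm --moves '[{"fingers": 1,"travel": [0,-0.008,0],"turn": [0,0,0]},{"fingers": 1,"travel": [0,-0.01,0],"turn": [0,0,0]},{"fingers": 1,"travel": [0,-0.01,0],"turn": [0,0,0]},{"fingers": 1,"travel": [0,-0.006,0],"turn": [0,0,0]},{"fingers": 1,"travel": [0,0,0],"turn": [0,0,0]},{"fingers": 1,"travel": [-0.02,0,0],"turn": [0,0,0]},{"fingers": 1,"travel": [-0.03,0,0],"turn": [0,0,0]},{"fingers": 1,"travel": [-0.03,0,0],"turn": [0,0,0]},{"fingers": 1,"travel": [-0.03,0,0],"turn": [0,0,0]},{"fingers": 1,"travel": [-0.03,0,0],"turn": [0,0,0]},{"fingers": 1,"travel": [-0.01,0,0],"turn": [0,0,0]},{"fingers": 1,"travel": [0,0,0],"turn": [0,0,0]}]'

```text
t: 15.65
eef_pos: [488.9, -141.0, 45.3]
orientation: [3.141, -0.0, 1.441]
force: [0.4, -0.1, -2.0]
gripper_width: 0.264
```

```bash
python3 - <<'E'
from h import *
s=robot.get_state();print(s["eef_pos"],s["orientation"],s["force"],s["gripper_width"])
cv2.imwrite("pics/s11.png",cv2.resize(F["side"]["pixels"][100:280,190:370,::-1],None,fx=3.3,fy=3.3,interpolation=cv2.INTER_CUBIC))
E
```

```text
[ 489.  -139.6   45.2] [-3.1 -0.   1.4] [-1.2  0.2 -1.9] 0.26805010770564874
```

View pics/s11.png

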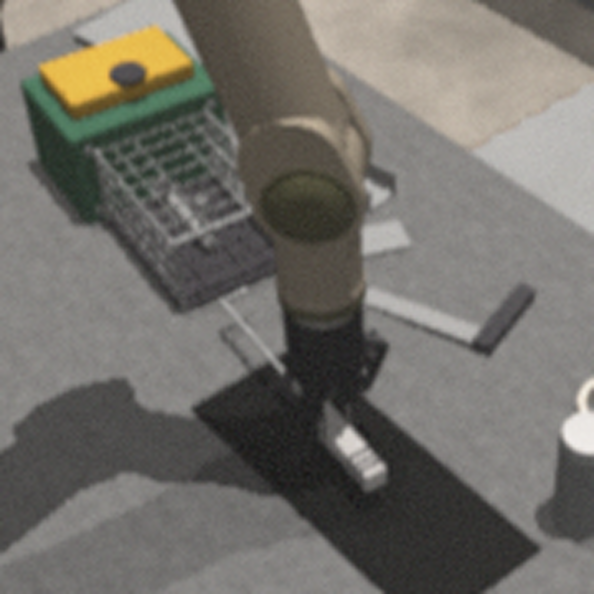

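move_arm --moves '[{"fingers": 1,"travel": [-0.02,0,0],"turn": [0,0,0]},{"fingers": 1,"travel": [-0.035,0,0],"turn": [0,0,0]},{"fingers": 1,"travel": [-0.035,0,0],"turn": [0,0,0]},{"fingers": 1,"travel": [-0.024,0,0],"turn": [0,0,0]},{"fingers": 1,"travel": [0,0,0],"turn": [0,0,-3.6]},{"fingers": 1,"travel": [0,0,0],"turn": [0,0,-3.6]},{"fingers": 1,"travel": [0,0,0.01],"turn": [0,0,0]},{"fingers": 1,"travel": [0,0,0.01],"turn": [0,0,0]},{"fingers": 1,"travel": [0,0,0.008],"turn": [0,0,0]},{"fingers": 1,"travel": [0,0,0.003],"turn": [0,0,0]},{"fingers": 1,"travel": [0,0,0],"turn": [0,0,0]}]'

```text
t: 17.12
eef_pos: [473.8, -253.8, 14.0]
orientation: [-3.141, -0.0, 1.568]
force: [0.7, -0.6, -1.8]
gripper_width: 0.264
```

move_arm --moves '[{"fingers": 1,"travel": [0,0,0.002],"turn": [0,0,0]},{"fingers": 1,"travel": [0,0,0],"turn": [0,0,0]}]'

```text
t: 17.38
eef_pos: [474.2, -253.9, 12.4]
orientation: [3.141, 0.0, 1.568]
force: [0.6, -0.3, -1.4]
gripper_width: 0.262
```

move_arm --moves '[{"fingers": 1,"travel": [0,0,0.001],"turn": [0,0,0]},{"fingers": 1,"travel": [0,0,0],"turn": [0,0,0]}]'

```text
t: 17.62
eef_pos: [474.1, -253.8, 11.3]
orientation: [3.142, -0.0, 1.568]
force: [0.4, -0.2, -2.7]
gripper_width: 0.262
```

move_arm --moves '[{"fingers": 1,"travel": [0,0,0.001],"turn": [0,0,0]},{"fingers": 1,"travel": [0,0,0],"turn": [0,0,0]}]'

```text
t: 17.88
eef_pos: [474.1, -253.8, 11.2]
orientation: [3.141, -0.0, 1.568]
force: [-1.6, 1.4, 11.9]
gripper_width: 0.262
```

Contact (force +12 N). I'll open gently and rise.

move_arm --moves '[{"fingers": 0.3,"travel": [0,0,-0.0005],"turn": [0,0,0]},{"fingers": 0.1,"travel": [0,0,0],"turn": [0,0,0]},{"fingers": -0.2,"travel": [0,0,0],"turn": [0,0,0]},{"fingers": -0.4,"travel": [0,0,0],"turn": [0,0,0]},{"fingers": -0.4,"travel": [0,0,0],"turn": [0,0,0]},{"fingers": -0.4,"travel": [0,0,-0.01],"turn": [0,0,0]},{"fingers": -0.4,"travel": [0,0,-0.02],"turn": [0,0,0]},{"fingers": -0.4,"travel": [0,0,-0.04],"turn": [0,0,0]},{"fingers": -0.4,"travel": [0,0,-0.06],"turn": [0,0,0]},{"fingers": -0.4,"travel": [0,0,-0.06],"turn": [0,0,0]},{"fingers": -0.4,"travel": [0,0,-0.06],"turn": [0,0,0]},{"fingers": -0.4,"travel": [0,0,-0.06],"turn": [0,0,0]}]'

```text
t: 19.38
eef_pos: [473.3, -253.6, 323.5]
orientation: [3.141, -0.0, 1.568]
force: [1.7, 0.4, -0.6]
gripper_width: 0.699
```

move_arm --moves '[{"fingers": -0.4,"travel": [-0.05,-0.03,0],"turn": [0,0,0]},{"fingers": -0.4,"travel": [-0.05,-0.03,0],"turn": [0,0,0]},{"fingers": -0.4,"travel": [-0.05,-0.03,0],"turn": [0,0,0]},{"fingers": -0.4,"travel": [-0.05,-0.03,0],"turn": [0,0,0]},{"fingers": -0.4,"travel": [0,0,0],"turn": [0,0,0]},{"fingers": -0.4,"travel": [0,0,0],"turn": [0,0,0]}]'

```text
t: 20.12
eef_pos: [353.3, -453.0, 321.0]
orientation: [3.141, -0.001, 1.567]
force: [-0.0, 1.5, 0.1]
gripper_width: 0.701
```

```bash
python3 - <<'E'
from h import *
s=robot.get_state();print(s["t"],s["eef_pos"],s["force"])
cv2.imwrite("pics/s12.png",F["side"]["pixels"][:,:,::-1]);cv2.imwrite("pics/t12.png",F["top"]["pixels"][:,:,::-1])
cv2.imwrite("pics/s12g.png",cv2.resize(F["side"]["pixels"][100:200,190:290,::-1],None,fx=6,fy=6,interpolation=cv2.INTER_CUBIC))
cv2.imwrite("pics/t12g.png",cv2.resize(F["top"]["pixels"][170:265,95:245,::-1],None,fx=5.3,fy=5.3,interpolation=cv2.INTER_CUBIC))
E
```

```text
20.225 [ 354.3 -452.2  320.9] [-0.5 -0.7 -1.2]
```

View pics/s12.png

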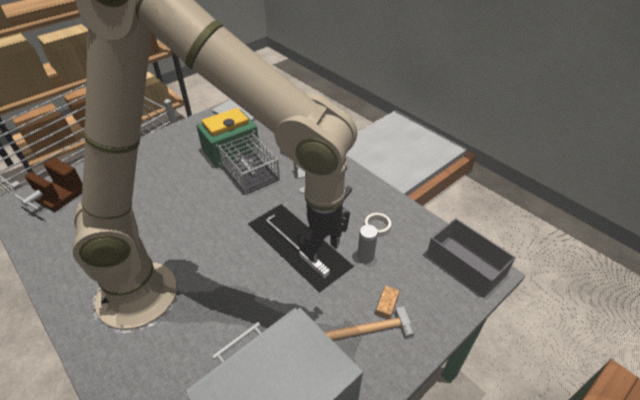

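View pics/t12.png

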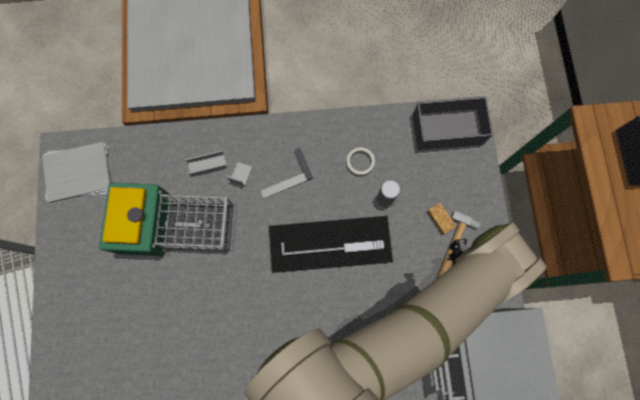

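View pics/s12g.png

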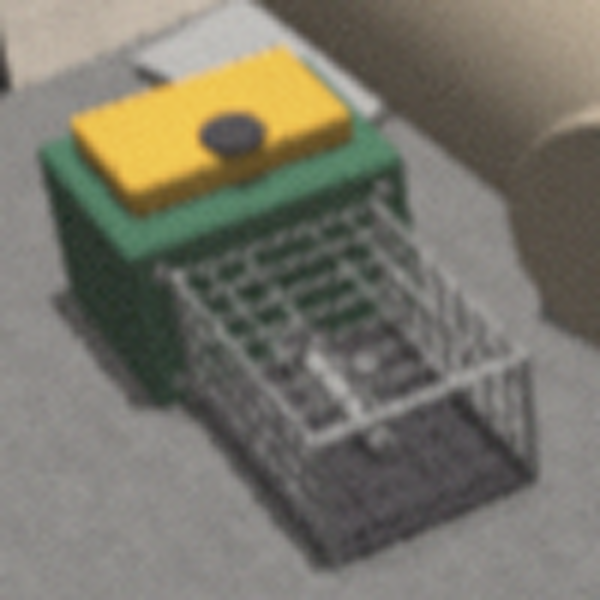

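View pics/t12g.png

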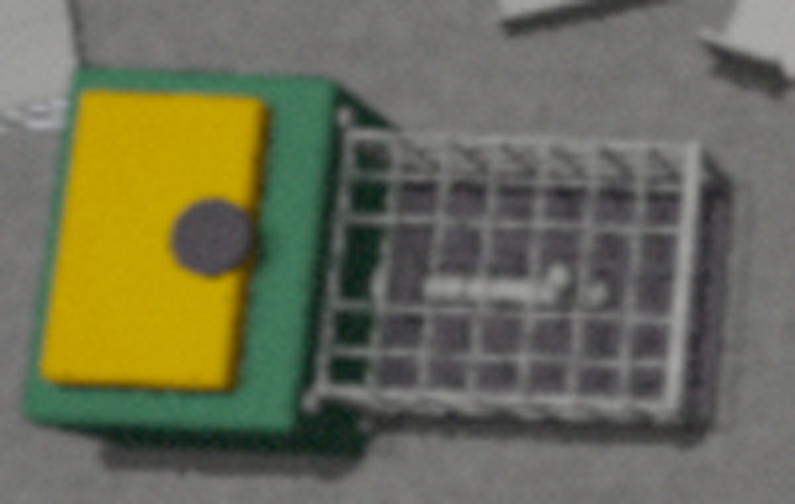

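```bash
python3 - <<'E'
from h import *
p,e=tri(c(558,274,5.3,95,170),c(367,362,6,190,100));d=p[:2]-[574.7,132];print(p,e,d@[.1288,.9917],d@[.9917,-.1288])
print(np.linalg.norm(p-np.array([591.8,263.9,77.7])))
from workcell import order
print(order.hand_in())
E
```

```text
[584.9 210.2  77.6] 2.083037870083765 78.90883336084254 0.02098189845904153
54.09744329292137
the job is handed in; nothing more can be done
None
```

The bolt is drawn out to its stop, the hooked rod is back flat on the mat, and the job is handed in at about 20 s of the 64 s allowed.

**Drawing the bolt:** I gripped the rod by its handle and went in through the mouth about 50 mm off the centre line. I then moved the leg across behind the pin and pulled. The force held at about 3–4 N, then rose to 15 N with the hook no longer moving, which is the stop.

**Bolt position:** After I unhooked and withdrew, the two fixed cameras put the pin's ball 79 mm in from the mouth, where fully drawn is 80 mm. It had moved about 54 mm, and the start position was only known to within 10 mm, so both figures agree with the calibration of about 2 mm.

**Rod and bench:** In the last pictures the rod lies on the mat where it started. The bystanders in view look unmoved; the arm partly hides the hammer in the top view, but the side view shows it in place. I compared these by eye and did not measure them again.

**Forces:** The gripper lightly pressed the mat twice, about 8 N while gripping the rod and 12 N while laying it down. I saw no readings near the force limits, and no check failed.

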